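# Close the bun steamer and hold full steam

## Robot

A 7-joint arm with a two-finger parallel gripper is mounted at the origin on the work surface. World frame = base frame: x ahead of the robot, y to its left, z up, the work surface at z = 0. Lengths are in m, angles in rad, forces in N, time in s.
With the tool pointing down it reaches from about 0.4 to 0.85 m from the base axis. Payload 10.4 kg.
Tool frame: the origin (TCP) lies between the finger pads; the fingertips stand 22 mm ahead of it and the grasp point (between the pads) lies 3 mm ahead of it (bot.tcp_to_tips is the distance from the TCP to the fingertips, in m); z points along the fingers, y is the line along which they close (so a half turn about z gives the same grasp; the last joint's range is limited). The gripper opens to 87 mm and grips with 3 to 60 N. Pads are 19 mm wide; open, the fingers measure 117 mm over their backs; the gripper's body (75 mm by 190 mm) begins 51 mm behind the grasp point.
Start: joints at [1.128, 0.332, -0.065, 1.46, 0.022, 1.35, -0.088], TCP at [0.255, -0.571, 0.245] pointing down, gripper open.
Joint ranges: [-2.6, 2.6], [-0.5, 2.12], [-1.47, 1.34], [0.16, 2.42], [-1.27, 4.41], [0.06, 2.06], [-2.6, 2.6]. Speed limits (rad/s): [2.22, 2.22, 2.79, 2.79, 3.14, 3.14, 3.14].

## Interface

Orientations are given as a unit quaternion [w, x, y, z].
In Python, from rig import bot gives the robot as it stands.
- The arm moves only by the shell command python3 -m pendant 'ROWS'. ROWS is JSON, a list of rows, each an object with "travel": the shift along the tool's x, y, z each as a share of 0.15 m, from -1 to 1, a list of three; "roll": the turn about the tool's z as a share of 2 pi rad, from -1 to 1; "grip": the closure, from -1 (fully open) to 1 (shut), so that 0 is half open. In form: [{"travel": [dx, dy, dz], "roll": roll, "grip": grip}, ...]. A call has 1 to 5 rows; each row is the pose to reach, as a shift and turn from the pose commanded when the call began, along the tool's axes at that moment, turning the shorter way round; what a row does not reach only later rows make up. A row lasts 1/8 s, in which the tool goes at most 62.5 mm and 10.7 degrees, less where a joint would pass 70% of its speed; a pose out of reach is approached as far as the arm can. A call with a number of a shift or a turn outside -1 to 1 is refused whole. A call with a gripper value outside its range is refused whole. The fingers move at their own pace and stop on an object; the grip force is fixed at half the most. Time passes only in rows, so rows that repeat a pose let the fingers close. It gives the time, the measured TCP pose, the force, the opening and the grip force at its end, in the units of the state.
- bot.observe(): the state, without advancing time (a new reading comes with each control period).
- bot.camera(name): name is "scene" or "side" or "wrist"; returns the picture (384x512x3 uint8, blue, green, red); there is no depth.
- bot.camera_model(name): a dict with "vertical_fov" (degrees; the focal length in pixels is half the picture's height over the tangent of half this angle, whatever the lens; pixels are square), "cx", "cy" (the principal point, pixels), "R" (3x3) and "t" (3): a world point X has camera coordinates R X + t. Camera axes: x right, y down, z forward; pixel columns grow to the right and rows downward; lengths in m; the calibration is good to about 2 mm. The wrist camera is an equidistant fisheye: a pixel r from the principal point sees the ray r / f radians off the axis. A picture is of the moment at which its call begins: read the wrist's pose just before it. camera_model takes no time and is no camera call; for the wrist camera it gives the pose at the moment of the call.
- bot.finish_job(): hands the job in; it is judged then, once.
Trained networks look in the newest picture that a camera, given by its name, has taken for a name from the list of things; names that differ only in an ending like _2 or _b are one class to them, and where a whole thing is asked for, a point or a joint stands for the part that bears it (a point fixed in the world has none). Each returns a list of dicts, best first, with "conf" (0 to 1); they miss things now and then, are a little off and sometimes report something else, mostly with a low value. They report only what shows in the picture. A call takes as long as a camera call.
- bot.recognise(label, camera): "uv" ([column, row] in pixels, amid what is visible of it).
The state is a dict: "t": time; "qpos": joint angles; "joint_velocities": joint speeds; "joint_torque": joint torques, N m; "ee_pos": TCP position; "orientation": TCP orientation; "contact_force": force on the tool from outside, world axes, zero at the start; "torque": the same for the moment, N m; "gripper_width": finger opening in m; "grip_force": force on a finger pad.
Only numpy, scipy, OpenCV 4.12 (cv2) and the standard library are available. Lean on these libraries where they do the work, as an engineer would, in place of code of your own. Each camera call takes 0.05 s, during which the arm holds its last target. There are 200 camera calls.

## Task

The buns are in the steamer: lower its open hood gently until it is fully closed, without slamming it, and only then push the steam unit's spring-return lever down past the first two clicks to the third (full steam). It springs back up as soon as it is let go, so finish while still pressing it down at the third click, and keep holding it there. Leave the rest of the things on the counter standing where they are.

Things in the scene. Friction and masses are not known exactly. Their poses are not given: they have to be found in the camera images.
- steamer: the bun steamer: a fixed open-topped stainless tank 200 (its x) x 240 (its y) x 100 mm high, six buns inside. Origin: centre of its underside on the counter; z up; its front is its -x side, roughly towards the robot (yaw within 0.2 rad). It stands on the left or on the right, the steam unit on the other side
- lid (a joint): the steamer's hinged hood: 0 = fully closed (flat on the tank), grows as it opens, in rad; starts 0.55 to 1.0. A stiff friction hinge: it stays at any angle and needs about 1 to 5 N downward at the bar to move; 0.7 kg, limit 1.3. Hood panel 204 x 244 x 10 mm, with a raised middle up to 23 mm above its underside
- lid_hinge (a point): point on the hood's hinge axis, at the middle of the tank's rear (+x) top edge, 100 mm above the counter; the axis runs along the steamer's y
- lid_bar (a point): centre of the hood's grip bar: a round bar of 12 mm diameter, 120 mm long along the steamer's y, on two short arms, 50 mm ahead of the hood's free front edge, 250 mm from the hinge axis (and 5 mm out from it along the hood's normal). When closed it is 105 mm above the counter, 50 mm ahead of the tank's front face. May be pinched from above or pushed down
- boiler: the steam unit: a fixed narrow stainless box 160 (its x) x 110 (its y) x 145 mm high, with the lever on its front (-x) face. Origin: centre of its underside on the counter; z up; yaw within 0.2 rad
- lever (a joint): downward travel of the steam lever in m: 0 = up (rest), straight down to a firm end stop at 0.054. Clicks crest at about 0.014, 0.028 and 0.042; the third position lies between the last crest and the end stop (0.043 to 0.054). The return spring pushes up with about 8 N at rest to 13 N at the stop, each click adds up to about 4 N before its crest and takes as much off after it; when released it always springs back to 0
- lever_pad (a point): centre of the upper face of the lever's black finger pad, 40 (x) x 50 (y) x 10 mm thick, its centre 35 mm ahead of the steam unit's front face; the upper face is 150 mm above the counter at rest, 5 mm above the top of the steam unit, and moves straight down with the lever. Press it from above
- shaker: loose salt shaker, 42 mm diameter, 80 mm high, in front between the two machines; origin at the centre of its underside. Leave alone
- squeeze: loose brown squeeze bottle, 58 mm diameter, 190 mm high, behind between the two machines; origin at the centre of its underside. Leave alone
- bowl: loose steel bowl, 110 mm diameter, 45 mm high, near the robot; origin at the centre of its underside. Leave alone
- jar: loose amber jar, 64 mm diameter, 90 mm high, on the left or right; origin at the centre of its underside. Leave alone
- cup: loose white cup, 74 mm diameter, 95 mm high, on the left or right; origin at the centre of its underside. Leave alone
- spatula: loose spatula, 260 mm long, lying flat near the robot, about 20 mm high; origin at the underside. Leave alone

How it is judged:
By the outcome, as a careful person would: the job done as asked, in the order asked, and still so for the second after the job is handed in, while the arm keeps its last pose, push and grip.
It also fails if it takes over 51 s, if anything falls off the work surface, if the arm or the gripper's body presses on something with over 40 N, if the wrist force passes 120 N, or if a joint passes its speed limit or range.

## Working session

There is one attempt and no reset: what is moved stays moved. The work goes in short steps, Python scripts to look and compute and a shell command to move; the robot and the scene stay as the last step left them, time stands still between calls to the robot, and variables do not carry over. Pictures are saved under pics/ and viewed, at most 10 in all, crops included, and the job is handed in when it is done.

```bash
mkdir -p pics; ls
python3 - <<'E'
from rig import bot
import cv2, numpy as np
for c in("scene","side"):
    im=bot.camera(c); cv2.imwrite(f"pics/{c}1.png",im)
    m=bot.camera_model(c); print(c,m)
    for l in("lid_bar","lever_pad","boiler","steamer","lid_hinge","squeeze","shaker","jar","cup","bowl"):
        r=bot.recognise(l,c); print(l,[(np.round(d["uv"]).tolist(),round(d["conf"],2)) for d in r[:2]])
s=bot.observe(); print(s)
E
```

```text
pics
scene {'vertical_fov': 53.00200101097188, 'cx': 249.88922167653868, 'cy': 193.70789626359777, 'R': array([[ 0.81329789,  0.58167953, -0.01398064],
       [ 0.47238772, -0.67413424, -0.5677965 ],
       [-0.33970043,  0.45518342, -0.82305023]]), 't': array([-0.46830346, -0.18078365,  1.58828698])}
lid_bar [([306.0, 162.0], 0.75), ([193.0, 236.0], 0.59)]
lever_pad [([194.0, 238.0], 0.77)]
boiler [([219.0, 262.0], 0.67)]
steamer [([300.0, 178.0], 0.66)]
lid_hinge [([304.0, 174.0], 0.58)]
squeeze [([304.0, 240.0], 0.67), ([300.0, 110.0], 0.21)]
shaker [([215.0, 190.0], 0.73)]
jar [([298.0, 112.0], 0.6)]
cup [([148.0, 311.0], 0.59)]
bowl [([226.0, 151.0], 0.74)]
side {'vertical_fov': 56.91053774612133, 'cx': 261.44518658352695, 'cy': 194.51714538481724, 'R': array([[-0.98349046, -0.17992813, -0.01929705],
       [-0.06818025,  0.46721536, -0.88151078],
       [ 0.16762447, -0.86564177, -0.4717694 ]]), 't': array([0.54255741, 0.15358099, 1.25280543])}
lid_bar [([208.0, 206.0], 0.93), ([197.0, 196.0], 0.57)]
lever_pad [([278.0, 168.0], 0.38)]
boiler [([256.0, 179.0], 0.82)]
steamer [([
[... 283 characters left out ...]
 1.12841277,  0.33221037, -0.06468115,  1.46013486,  0.02159731,
        1.34990698, -0.08849601]), 'joint_velocities': array([ 0.00034387, -0.00141207, -0.00049111, -0.00015859, -0.00158983,
        0.0005563 ,  0.00024702]), 'joint_torque': array([ 1.17199394e-03, -6.23041892e+01,  2.53385666e-02, -3.90120471e+01,
       -6.10738294e-02,  3.16101057e-02,  5.76352090e-05]), 'ee_pos': array([ 0.25473364, -0.57073532,  0.24455233]), 'orientation': array([1.55024896e-05, 9.78054557e-01, 2.08348944e-01, 9.41530747e-06]), 'contact_force': array([0.18070992, 0.07766401, 0.26082782]), 'torque': array([-0.03092972,  0.01967649,  0.01107655]), 'grip_force': 0.0, 'gripper_width': 0.08664265843886354}
```

Run:
```python
import cv2
a=cv2.imread("pics/scene1.png")[60:360,90:390];cv2.imwrite("pics/sc.png",cv2.resize(a,(600,600),interpolation=2))
a=cv2.imread("pics/side1.png")[100:360,120:400];cv2.imwrite("pics/si.png",cv2.resize(a,None,fx=2,fy=2,interpolation=2))
```

```text
(no output)
```

View pics/sc.png

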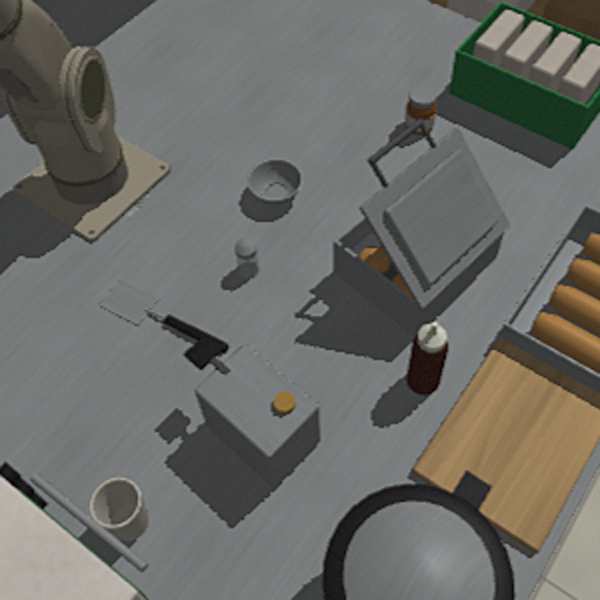

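View pics/si.png

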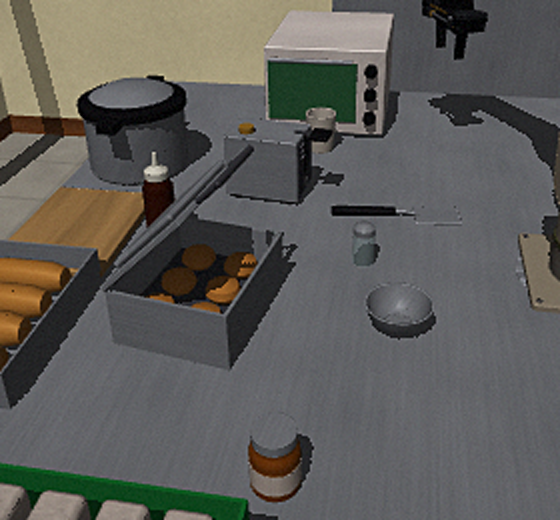

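The scene view shows the steamer on the left with its hood about half open (bar at px 276,140 to 302,122). The boiler is on the right, its black pad at about px 192,235, and the squeeze bottle and shaker stand between the two. The side view agrees: tank near corner at px 235,257, boiler near-front top corner at px 272,170. Next I fit both machine poses from these corners.

```bash
cat > fit.py <<'E'
from rig import bot
import numpy as np
from scipy.optimize import least_squares
M={c:bot.camera_model(c) for c in("scene","side")}
def proj(c,X):
    m=M[c];p=m["R"]@X+m["t"];f=192/np.tan(np.radians(m["vertical_fov"]/2))
    return np.array([m["cx"]+f*p[0]/p[2],m["cy"]+f*p[1]/p[2]])
def w(q,X):
    c,s=np.cos(q[2]),np.sin(q[2]);return np.array([q[0]+c*X[0]-s*X[1],q[1]+s*X[0]+c*X[1],X[2]])
def hood(q,r,y,n):  # r from hinge, n along normal
    t=q[3];return w(q,[.1-r*np.cos(t)+n*np.sin(t),y,.1+r*np.sin(t)+n*np.cos(t)])
S=lambda u,v:np.array([90+u/2,60+v/2]); D=lambda u,v:np.array([120+u/2,100+v/2])
st=[("scene",S(372,160),lambda q:hood(q,.25,-.06,.005)),("scene",S(424,123),lambda q:hood(q,.25,.06,.005)),
("scene",S(362,207),lambda q:hood(q,.2,-.122,.005)),("scene",S(458,130),lambda q:hood(q,.2,.122,.01)),
("scene",S(335,243),lambda q:w(q,[-.1,-.12,.1])),("scene",S(337,283),lambda q:w(q,[-.1,-.12,0])),
("scene",S(425,305),lambda q:hood(q,0,-.122,.005)),("scene",S(508,225),lambda q:hood(q,0,.122,.005)),
("side",D(230,315),lambda q:w(q,[-.1,.12,.1])),("side",D(232,366),lambda q:w(q,[-.1,.12,0])),
("side",D(107,292),lambda q:w(q,[.1,.12,.1])),("side",D(113,342),lambda q:w(q,[.1,.12,0])),
("side",D(281,235),lambda q:w(q,[-.1,-.12,.1]))]
B=[("scene",S(242,346),[-.08,.055,.145]),("scene",S(197,391),[-.08,-.055,.145]),("scene",S(320,405),[.08,.055,.145]),("scene",S(270,458),[.08,-.055,.145]),
("scene",S(272,487),[.08,-.055,0]),("scene",S(205,425),[-.08,-.055,0]),("scene",S(320,438),[.08,.055,0]),
("side",D(305,140),[-.08,.055,.145]),("side",D(303,200),[-.08,.055,0]),("side",D(226,137),[.08,.055,.145]),("side",D(228,190),[.08,.055,0])]
if __name__=="__main__":
    f=lambda q:np.concatenate([proj(c,F(q))-uv for c,uv,F in st])
    r=least_squares(f,[.6,.2,0,.8],loss="soft_l1");q=r.x;print("steamer",q.round(4));print(f(q).reshape(-1,2).round(1).tolist())
    print("bar",hood(q,.25,0,.005))
    g=lambda q:np.concatenate([proj(c,w(q,X))-uv for c,uv,X in B])
    r=least_squares(g,[.6,-.2,0],loss="soft_l1");b=r.x;print("boiler",b.round(4));print(g(b).reshape(-1,2).round(1).tolist())
    print("pad",w(b,[-.115,0,.15]),proj("scene",w(b,[-.115,0,.15])),proj("side",w(b,[-.115,0,.15])))
    print("barpx",proj("scene",hood(q,.25,0,.005)),proj("side",hood(q,.25,0,.005)))
E
python3 fit.py
```

```text
steamer [ 0.6542  0.1976 -0.1235  0.8148]
[[0.4, 0.9], [-2.0, -0.7], [0.4, 1.6], [0.2, -1.6], [-1.3, -0.1], [-2.3, -4.3], [-1.2, 1.7], [-0.3, -1.4], [-1.1, -0.1], [-0.2, 0.9], [-1.3, -0.1], [0.1, 0.6], [-1.1, -2.3]]
bar [0.58686597 0.20597899 0.2853293 ]
boiler [ 0.6262 -0.236  -0.0821]
[[-0.8, -2.5], [-3.6, -0.3], [-0.7, -1.7], [-0.7, -0.8], [1.4, 1.5], [-0.9, 1.8], [-0.0, 0.6], [-3.8, 1.3], [-2.5, 2.7], [-1.8, -0.7], [-0.8, 3.5]]
pad [ 0.51157999 -0.22656448  0.15      ] [189.556001   235.34494318] [280.15096992 165.62633314]
barpx [288.40710356 130.62491466] [235.10721043 180.28271415]
```

```bash
python3 -m pendant '[{"travel":[0,0,-0.4],"roll":0.03,"grip":1},{"travel":[0,0,-0.7],"roll":0.06,"grip":1},{"travel":[0,0,-0.7],"roll":0.086,"grip":1},{"travel":[0,0,-0.7],"roll":0.086,"grip":1}]'
for i in 1 2 3; do python3 -m pendant '[{"travel":[0.09,-0.3,0],"roll":0,"grip":1},{"travel":[0.18,-0.6,0],"roll":0,"grip":1},{"travel":[0.26,-0.9,0],"roll":0,"grip":1}]'; done
```

```text
t: 1.6
ee_pos: [0.2548, -0.5707, 0.3498]
orientation: [0.0, 0.998, -0.06, 0.0]
contact_force: [0.6, -1.2, -1.1]
gripper_width: 0.0549
grip_force: 0.0
t: 1.98
ee_pos: [0.3101, -0.4397, 0.3486]
orientation: [-0.0, 0.998, -0.058, -0.0]
contact_force: [0.1, 0.7, 0.9]
gripper_width: 0.0248
grip_force: 0.0
t: 2.35
ee_pos: [0.3648, -0.3104, 0.3488]
orientation: [-0.0, 0.998, -0.058, -0.001]
contact_force: [1.6, -0.2, -0.3]
gripper_width: 0.0014
grip_force: 0.0
t: 2.72
ee_pos: [0.4197, -0.1812, 0.3488]
orientation: [-0.0, 0.998, -0.058, -0.001]
contact_force: [1.5, -0.5, -0.1]
gripper_width: 0.0001
grip_force: 0.0
```

```bash
for i in 1 2 3; do python3 -m pendant '[{"travel":[0.09,-0.3,0],"roll":0,"grip":1},{"travel":[0.18,-0.6,0],"roll":0,"grip":1},{"travel":[0.26,-0.9,0],"roll":0,"grip":1},{"travel":[0.26,-0.9,0],"roll":0,"grip":1}]'|sed -n 2p; done
python3 - <<'E'
from rig import bot
import cv2
for c in("side","wrist"):cv2.imwrite(f"pics/{c}2.png",bot.camera(c))
a=cv2.imread("pics/side2.png")[100:320,120:400]; b=cv2.imread("pics/wrist2.png")
cv2.imwrite("pics/v2.png",cv2.vconcat([cv2.resize(a,(400,300)),cv2.resize(b,(400,300))]))
E
```

```text
ee_pos: [0.4749, -0.0497, 0.3489]
ee_pos: [0.5294, 0.0787, 0.3486]
ee_pos: [0.5843, 0.2072, 0.3478]
```

View pics/v2.png

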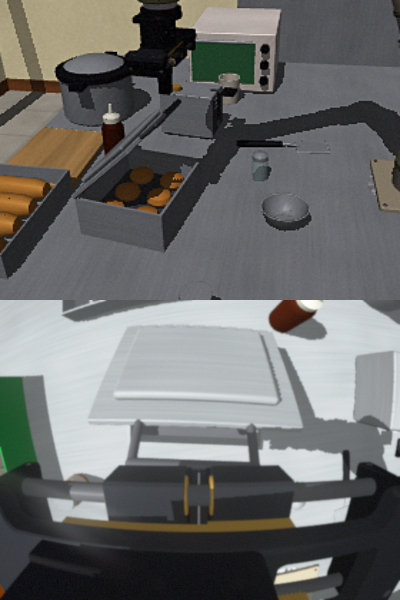

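The wrist view shows the fingers centred over the bar (bar ends at wrist px 168,205 and 330,206). I'll check that against the prediction.

```bash
cat > wr.py <<'E'
from rig import bot
import numpy as np
def wproj(X):
    m=bot.camera_model("wrist");p=m["R"]@np.array(X)+m["t"];f=192/np.tan(np.radians(m["vertical_fov"]/2))
    rho=np.hypot(p[0],p[1]);th=np.arctan2(rho,p[2]);return np.array([m["cx"]+f*th*p[0]/rho,m["cy"]+f*th*p[1]/rho])
E
python3 - <<'E'
from wr import *; from fit import hood
q=[.6542,.1976,-.1235,.8148]
for t in(.75,.8148,.88):
    q[3]=t;print(t,hood(q,.25,0,.005),[wproj(hood(q,r,y,n)).round(0).tolist() for r,y,n in[(.25,-.06,.005),(.25,.06,.005),(.2,-.122,.01),(.2,.122,.01),(0,-.122,.01),(0,.122,.01)]])
E
```

```text
0.75 [0.57529159 0.20739504 0.27406813] [[328.0, 217.0], [175.0, 216.0], [388.0, 162.0], [116.0, 161.0], [346.0, 37.0], [160.0, 37.0]]
0.8148 [0.58685135 0.2059601  0.28532717] [[333.0, 207.0], [170.0, 206.0], [393.0, 153.0], [111.0, 152.0], [346.0, 37.0], [160.0, 36.0]]
0.88 [0.59918812 0.20442872 0.29587048] [[338.0, 194.0], [164.0, 194.0], [398.0, 142.0], [106.0, 141.0], [345.0, 37.0], [160.0, 36.0]]
```

The prediction matches within 2 px, so I start lowering.

```bash
python3 -m pendant '[{"travel":[0,0,0.15],"roll":0,"grip":1},{"travel":[0,0,0.22],"roll":0,"grip":1},{"travel":[-0.02,0,0.27],"roll":0,"grip":1},{"travel":[-0.07,0,0.32],"roll":0,"grip":1},{"travel":[-0.11,0,0.37],"roll":0,"grip":1}]'
python3 -m pendant '[{"travel":[-0.025,0,0.03],"roll":0,"grip":1},{"travel":[-0.05,0,0.065],"roll":0,"grip":1},{"travel":[-0.075,0,0.1],"roll":0,"grip":1},{"travel":[-0.1,0,0.13],"roll":0,"grip":1}]'
```

```text
t: 4.95
ee_pos: [0.5675, 0.2068, 0.2945]
orientation: [0.0, 0.998, -0.06, 0.0]
contact_force: [-4.4, -3.5, 6.3]
gripper_width: 0.0003
grip_force: 3.5
t: 5.45
ee_pos: [0.5521, 0.2095, 0.2749]
orientation: [0.0, 0.998, -0.06, -0.0]
contact_force: [-2.6, -0.8, 5.7]
gripper_width: 0.0006
grip_force: 2.7
```

```bash
python3 -m pendant '[{"travel":[-0.055,0,0.085],"roll":0,"grip":1},{"travel":[-0.106,0,0.17],"roll":0,"grip":1},{"travel":[-0.15,0,0.26],"roll":0,"grip":1},{"travel":[-0.19,0,0.35],"roll":0,"grip":1},{"travel":[-0.226,0,0.444],"roll":0,"grip":1}]'
python3 -m pendant '[{"travel":[-0.018,0,0.065],"roll":0,"grip":1},{"travel":[-0.035,0,0.13],"roll":0,"grip":1},{"travel":[-0.05,0,0.195],"roll":0,"grip":1},{"travel":[-0.062,0,0.26],"roll":0,"grip":1},{"travel":[-0.071,0,0.325],"roll":0,"grip":1}]'
python3 - <<'E'
from rig import bot
import cv2
for c in("side","scene"):cv2.imwrite(f"pics/{c}3.png",bot.camera(c))
a=cv2.imread("pics/side3.png")[100:320,120:400]; b=cv2.imread("pics/scene3.png")[60:360,90:390]
cv2.imwrite("pics/v3.png",cv2.vconcat([cv2.resize(a,(400,300)),cv2.resize(b,(400,300))]))
E
```

```text
t: 6.08
ee_pos: [0.5193, 0.2133, 0.2072]
orientation: [-0.0, 0.998, -0.06, 0.0]
contact_force: [-0.6, 2.5, 1.5]
gripper_width: 0.0005
grip_force: 1.1
t: 6.7
ee_pos: [0.5089, 0.2143, 0.1585]
orientation: [0.0, 0.998, -0.06, 0.0]
contact_force: [-1.4, -0.9, 1.8]
gripper_width: 0.0006
grip_force: 1.0
```

View pics/v3.png

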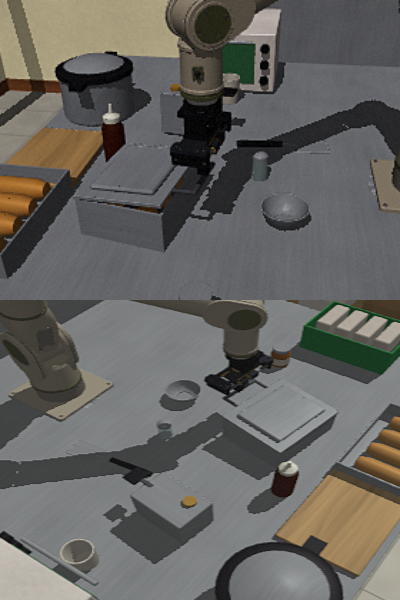

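The hood is about 0.1 rad open and still under the fingertips. I'll go slowly for the last 25 mm.

```bash
python3 -m pendant '[{"travel":[-0.002,0,0.02],"roll":0,"grip":1},{"travel":[-0.005,0,0.04],"roll":0,"grip":1},{"travel":[-0.007,0,0.06],"roll":0,"grip":1},{"travel":[-0.009,0,0.08],"roll":0,"grip":1},{"travel":[-0.01,0,0.1],"roll":0,"grip":1}]' | grep -E "pos|force"
for i in 1 2; do python3 -m pendant '[{"travel":[0,0,0.01],"roll":0,"grip":1},{"travel":[0,0,0.02],"roll":0,"grip":1},{"travel":[-0.0,0,0.03],"roll":0,"grip":1}]'| grep -E "pos|contact"; done
```

```text
ee_pos: [0.5076, 0.2145, 0.144]
contact_force: [0.6, -2.0, 2.1]
grip_force: 0.8
ee_pos: [0.5073, 0.2145, 0.1396]
contact_force: [-1.2, -1.6, 2.1]
ee_pos: [0.5074, 0.2147, 0.1351]
contact_force: [-1.0, -0.8, 1.0]
```

```bash
for i in 1 2 3; do python3 -m pendant '[{"travel":[0,0,0.005],"roll":0,"grip":1},{"travel":[0,0,0.01],"roll":0,"grip":1}]'| grep -E "pos|contact"; done
```

```text
ee_pos: [0.5075, 0.2147, 0.1337]
contact_force: [-0.9, -0.5, 1.1]
ee_pos: [0.5076, 0.2148, 0.133]
contact_force: [-6.1, -2.6, 13.6]
ee_pos: [0.5076, 0.2148, 0.1327]
contact_force: [-11.1, -4.2, 26.8]
```

The hood is closed: 27 N at z = 0.133 m, exactly where the closed bar should be. I'll lift off and move over the lever.

```bash
python3 -m pendant '[{"travel":[0,0,-0.1],"roll":0,"grip":1},{"travel":[0,0,-0.4],"roll":0,"grip":1},{"travel":[0,0,-0.7],"roll":0,"grip":1},{"travel":[0,0,-0.7],"roll":0,"grip":1}]'| grep -E "pos|contact"
for i in 1 2 3; do python3 -m pendant '[{"travel":[0.04,0.33,0],"roll":0,"grip":1},{"travel":[0.08,0.66,0],"roll":0,"grip":1},{"travel":[0.126,0.973,0],"roll":0,"grip":1},{"travel":[0.126,0.973,0],"roll":0,"grip":1}]'|grep pos; done
python3 - <<'E'
from rig import bot
import cv2
from wr import wproj
from fit import w
for c in("side","wrist"):cv2.imwrite(f"pics/{c}4.png",bot.camera(c))
a=cv2.imread("pics/side4.png")[100:320,120:400]; b=cv2.imread("pics/wrist4.png")
cv2.imwrite("pics/v4.png",cv2.vconcat([cv2.resize(a,(332,261)),b[:, 50:382]])[:600])
q=[.6262,-.236,-.0821]
for X in([-.135,.025,.15],[-.135,-.025,.15],[-.095,.025,.15],[-.08,.055,.145],[-.08,-.055,.145],[.08,.055,.145],[.08,-.055,.145]): print(X,wproj(w(q,X)).round())
E
```

```text
ee_pos: [0.5091, 0.2155, 0.2395]
contact_force: [-0.6, 1.2, -0.3]
ee_pos: [0.5088, 0.0629, 0.2349]
ee_pos: [0.5096, -0.0831, 0.2349]
ee_pos: [0.5107, -0.2295, 0.2347]
[-0.135, 0.025, 0.15] [226. 225.]
[-0.135, -0.025, 0.15] [288. 223.]
[-0.095, 0.025, 0.15] [223. 177.]
[-0.08, 0.055, 0.145] [185. 159.]
[-0.08, -0.055, 0.145] [324. 154.]
[0.08, 0.055, 0.145] [180. -29.]
[0.08, -0.055, 0.145] [314. -35.]
```

View pics/wrist4.png

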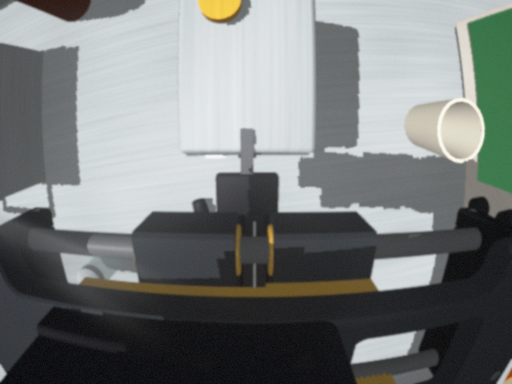

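View pics/side4.png

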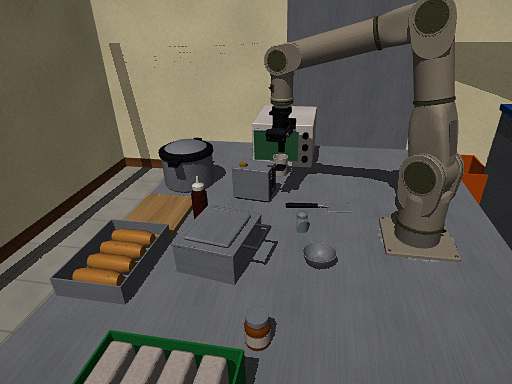

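The side view shows the hood flat on the tank. In the wrist view the pad (columns 216–279, rear edge at row 173) is about 5 mm to +y and 3 mm to +x of the fit, so I shift and press.

```bash
python3 -m pendant '[{"travel":[0.015,-0.045,0.15],"roll":0,"grip":1},{"travel":[0.015,-0.045,0.3],"roll":0,"grip":1},{"travel":[0.015,-0.045,0.38],"roll":0,"grip":1},{"travel":[0.015,-0.045,0.41],"roll":0,"grip":1},{"travel":[0.015,-0.045,0.44],"roll":0,"grip":1}]'| grep -E "pos|contact"
for i in 1 2; do python3 -m pendant '[{"travel":[0,0,0.03],"roll":0,"grip":1},{"travel":[0,0,0.06],"roll":0,"grip":1},{"travel":[0,0,0.06],"roll":0,"grip":1}]'| grep -E "pos|contact"; done
```

```text
ee_pos: [0.5146, -0.2198, 0.1706]
contact_force: [-4.2, 3.2, 8.9]
ee_pos: [0.5146, -0.2199, 0.1621]
contact_force: [-4.8, 3.3, 8.6]
ee_pos: [0.5147, -0.2199, 0.1531]
contact_force: [-4.1, 3.1, 9.0]
```

```bash
for i in 1 2 3; do python3 -m pendant '[{"travel":[0,0,0.02],"roll":0,"grip":1},{"travel":[0,0,0.04],"roll":0,"grip":1},{"travel":[0,0,0.06],"roll":0,"grip":1},{"travel":[0,0,0.06],"roll":0,"grip":1}]'| grep -E "pos|contact"; done
```

```text
ee_pos: [0.5147, -0.2199, 0.1444]
contact_force: [-4.5, 4.0, 8.2]
ee_pos: [0.5148, -0.22, 0.1354]
contact_force: [-5.2, 4.1, 11.3]
ee_pos: [0.5147, -0.2199, 0.1262]
contact_force: [-3.6, 3.9, 9.6]
```

```bash
python3 -m pendant '[{"travel":[0,0,0.012],"roll":0,"grip":1},{"travel":[0,0,0.024],"roll":0,"grip":1},{"travel":[0,0,0.024],"roll":0,"grip":1},{"travel":[0,0,0.024],"roll":0,"grip":1}]'
python3 - <<'E'
from rig import bot
import cv2
for c in("side","wrist"):cv2.imwrite(f"pics/{c}5.png",bot.camera(c))
a=cv2.imread("pics/side5.png")[120:300,150:390]; b=cv2.imread("pics/wrist5.png")
cv2.imwrite("pics/v5.png",cv2.vconcat([cv2.resize(a,(400,300)),cv2.resize(b,(400,300))]))
s=bot.observe();print(s["t"],s["ee_pos"],s["contact_force"])
E
```

```text
t: 14.4
ee_pos: [0.5147, -0.2199, 0.1229]
orientation: [0.0, 0.998, -0.06, 0.001]
contact_force: [-5.4, 3.8, 11.5]
gripper_width: 0.0004
grip_force: 6.0
14.5 [ 0.51476097 -0.21992069  0.12293272] [-6.06029609  4.11756227 11.32651643]
```

View pics/v5.png

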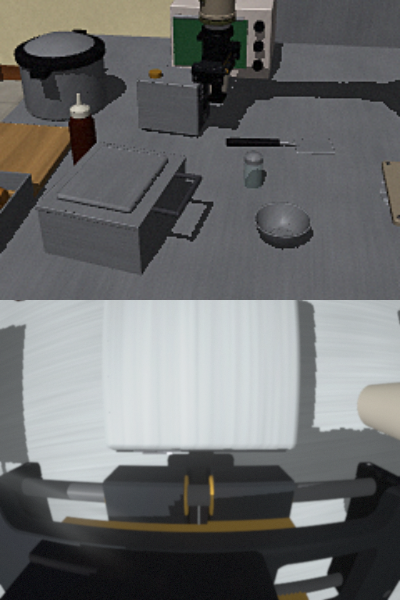

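The side view shows the hood flat on the tank with the loose items standing. The wrist view shows the tips on the pad (composite px 200,500). The lever is at about 0.049 m, inside the third position, so I hand in.

```bash
python3 -c "
from rig import bot
print(bot.finish_job())"
```

```text
the job is handed in; nothing more can be done
None
```

The job is handed in at about 14.5 s: the hood was lowered slowly until it was fully closed, and the arm is holding the steam lever at about 49 mm, within the third click; nothing else was touched.

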